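# Take the combination padlock off the welder's tool box

### The job

Take the combination padlock off the tool box's hasp: turn its dial until the pointed end of the grip meets the white rib by the shackle and the latch clicks (the shackle springs out a little), then pull the shackle fully open while the lock still lies in its saddle. Then lift the lock off the hasp and finish while holding it up still in the gripper, shackle open, level with the dial upward, at least 10 cm above the saddle. Leave the hammer, wire brush and magnet alone.

Things in the scene. Friction and masses are not known exactly. Their poses are not given: they have to be found in the camera images.
- toolbox: Fixed grey steel tool box, 226 (x) x 296 (y) mm, lid top 80 mm high. Origin: centre of its underside on the bench; x points from its near long side to its far one, y left, z up. In the middle of the lid stands the hasp bracket, a steel block 92 (x) x 60 (y) mm, 20 mm high (80 mm wide at its front 16 mm, under the staple).
- saddle (a point): Middle of the hasp bracket's top, the saddle on which the lock lies, 100 mm above the bench, under the centre of the seated lock; axes as the tool box. A 7 mm high lip before and a 10 mm one behind the lock hold it (1.5 mm play) while its dial is turned and its shackle pulled.
- staple (a point): Top of the hasp's fixed staple: an upright arch of 6 mm wire, 28 mm wide along the tool box's y, 6 mm along x, 27 mm high over the saddle, 4 mm in front of the lock. It bridges the shackle's left (+y) leg, so the lock cannot be lifted until the shackle is pulled open past it.
- lock_center (a point): Centre of the case of the loose brass padlock, lying on its back in the saddle, dial up (about 0.5 kg). Case 64 (x) x 62 (y) x 28 (z) mm; axes as the tool box when seated: x from the shackle side to the back, z up out of the dial face. The shackle comes out of the front (-x) face. Lift the lock by the dial's bar grip or by the case's two y sides.
- index (a point): White index rib, 7 x 3.5 mm, on the upper face of the lock's case at its front (shackle) edge, on the middle line: the mark for the dial's pointed end.
- dial_grip (a point): On the dial's axis at grasp height, 41 mm above and 6 mm in front (-x) of lock_center. Black disc of radius 21 mm, 5 mm thick, with an upright bar grip 13 mm thick, about 40 mm long, reaching from 5 to 37 mm above the case's upper face (this point: 27 mm). The point's x axis lies along the bar and turns with it; the bar's pointed end, with a white line on top, is its -x end.
- dial (a joint): Dial angle, rad. 0: pointed end at the index rib, bar along the lock's x: the notch, where the latch drops in (good to about 0.08). Positive: dial stands clockwise of that, seen from above; it starts at 0.6 to 1.4, so turn it counter-clockwise. Friction 0.03 to 0.1 N m. Once the latch has clicked in, the dial stops against it about 0.09 either way.
- shackle_bow (a point): Middle of the shackle's bow, a level 8 mm round steel bar along y, straight for 28 mm; shut, it is 84 mm in front (-x) of lock_center at the same height, 34 mm above the lid. The U's legs lie at y = -22 and +22 mm (36 mm free between them); 38 mm are free from the bow back to the staple. Axes as the lock.
- shackle (a joint): How far the shackle is out along the lock's -x, in m. 0 shut, up to 0.002 while locked; springs out to about 0.007 when the dial reaches its notch; must then be pulled to its stop at 0.022, fully open (the left leg is clear of the staple from 0.016). Pulling takes 1 to 3 N; it stays where it is left.
- lock: The whole padlock; origin: centre of the underside of its case, 14 mm below lock_center; same axes.
- hammer: Ball-peen hammer lying on the bench beside the tool box, about 270 mm long; not to be disturbed.
- wire_brush: Wooden wire brush lying bristles up on the bench on the other side, 260 mm long; not to be disturbed.
- magnet: Square steel welding magnet 50 x 50 x 18 mm lying on the far part of the tool box lid; not to be disturbed.
There are look-alikes about, which are no part of the job. Of the things that look like the lock, the middle-sized one is meant.

How it is judged:
By the outcome, as a careful person would: the job done as asked, in the order asked, and still so for the second after the job is handed in, while the arm keeps its last pose, push and grip.
It also fails if it takes over 62 s, if anything falls off the work surface, if the arm or the gripper's body presses on something with over 40 N, if the wrist force passes 120 N, or if a joint passes its speed limit or range.

### The arm

A 6-joint arm with a two-finger parallel gripper is mounted at the origin on the work surface. World frame = base frame: x ahead of the robot, y to its left, z up, the work surface at z = 0. Lengths are in mm, angles in rad, forces in N, time in s.
With the tool pointing down it reaches from about 275 to 1000 mm from the base axis. Payload 8.4 kg.
Tool frame: the origin (TCP) lies between the finger pads; the fingertips stand 22 mm ahead of it and the grasp point (between the pads) lies 3 mm ahead of it; z points along the fingers, y is the line along which they close (so a half turn about z gives the same grasp; the last joint's range is limited). The gripper opens to 85 mm and grips with 20 to 120 N. Pads are 22 mm wide; open, the fingers measure 114 mm over their backs; the gripper's body (76 mm by 85 mm) begins 54 mm behind the grasp point. The pads swing forward as they close: fully open they stand 13 mm farther back than shut.
Start: joints at [-1.291, 0.353, 1.633, -0, 1.155, -0.002], TCP at [173.802, -600.351, 253.281] pointing down, gripper open.
Joint ranges: [-2.63, 2.63], [-0.92, 2.1], [0.06, 2.66], [-1.3, 4.44], [0, 2.69], [-3.02, 3.02]. Speed limits (rad/s): [2.22, 2.22, 2.79, 3.14, 3.14, 3.14].

### API

Orientations are given as [roll, pitch, yaw] about the fixed x, y, z axes, in that order (R = Rz(yaw) Ry(pitch) Rx(roll)).
In Python, from rig import r, grab_frame gives the robot as it stands.
- The arm moves only by the shell command python3 -m inch 'ROWS' [FORCE]. ROWS is JSON, a list of rows, each a list of 7 numbers: the turn, a rotation vector about the tool's x, y, z as a fraction of full scale, then the shift along the tool's x, y, z as a fraction of full scale, then the closure, from 0 (fully open) to 1 (shut). In form: [[rx, ry, rz, dx, dy, dz, fingers], ...]. A call has 1 to 8 rows; each row shifts and turns the commanded pose from where the row before left it, along the tool's axes as they then stand; what a row does not reach is not made up. Full scale, the value 1, is 2.5 cm for a shift and pi rad for a turn. A row lasts 1/12 s, in which the tool goes at most 41.7 mm and 7.16 degrees, less where a joint would pass 70% of its speed; a pose out of reach is approached as far as the arm can. A call with a number of a shift or a turn outside -1 to 1 is refused whole. A call with a gripper value outside its range is refused whole. The fingers move at their own pace and stop on an object; FORCE is the grip in N (left out, the last holds). Time passes only in rows, so rows that do not move let the fingers close. It gives the time, the measured TCP pose, the force, the opening and the grip force at its end, in the units of the state.
- r.sense(): the state, without advancing time (a new reading comes with each control period).
- grab_frame(name): name is "scene" or "top"; returns a dict with "pixels" (480x640x3 uint8, red, green, blue), "z_map" (480x640 float32, mm along the optical axis (not along the pixel's ray), 0 where there is no reading), "vertical_fov" (degrees; the focal length in pixels is half the picture's height over the tangent of half this angle, whatever the lens; pixels are square), "cx", "cy" (the principal point, pixels), "dist" ([k1, k2, p1, p2, k3] as OpenCV has them; the pictures are not rectified), "cam_to_world" (4x4, takes a point from camera to world coordinates). Camera axes: x right, y down, z forward; pixel columns grow to the right and rows downward; lengths in mm; the calibration is good to about 2 mm. A picture is of the moment at which its call begins.
- r.sign_off(): hands the job in; it is judged then, once.
The state is a dict: "clock": time; "qpos": joint angles; "qvel": joint speeds; "joint_efforts": joint torques, N m; "eef_pos": TCP position; "tcp_rot": TCP orientation; "contact_force": force on the tool from outside, world axes, zero at the start; "wrist_torque": the same for the moment, N m; "opening": opening from 0.0 (shut) to 1.0 (fully open); "grasp_force": force on a finger pad.
Only numpy, scipy, OpenCV 4.12 (cv2) and the standard library are available. Lean on these libraries where they do the work, as an engineer would, in place of code of your own. Each camera call takes 0.05 s, during which the arm holds its last target. There are 200 camera calls.

## Working session

There is one attempt and no reset: what is moved stays moved. The work goes in short steps, Python scripts to look and compute and a shell command to move; the robot and the scene stay as the last step left them, time stands still between calls to the robot, and variables do not carry over. Pictures are saved under pics/ and viewed, at most 10 in all, crops included, and the job is handed in when it is done.

```bash
ls; mkdir -p pics
cat > h.py <<'E'
import numpy as np,cv2
from rig import r,grab_frame
def K(f):
    F=240/np.tan(np.radians(f['vertical_fov'])/2)
    return np.array([[F,0,f['cx']],[0,F,f['cy']],[0,0,1.]])
def ray(f,uv):
    p=cv2.undistortPoints(np.array(uv,float).reshape(-1,1,2),K(f),np.array(f['dist'],float)).reshape(-1,2)
    return np.c_[p,np.ones(len(p))]
def onz(f,uv,z):
    T=np.array(f['cam_to_world']);d=ray(f,uv)@T[:3,:3].T;o=T[:3,3]
    return o+d*((z-o[2])/d[:,2])[:,None]
def dep(f,uv):
    T=np.array(f['cam_to_world']);uv=np.array(uv,int).reshape(-1,2)
    z=f['z_map'][uv[:,1],uv[:,0]]
    return (ray(f,uv)*z[:,None])@T[:3,:3].T+T[:3,3]
def save(n,p): cv2.imwrite('pics/'+n+'.png',cv2.cvtColor(p,cv2.COLOR_RGB2BGR))
E
python3 - <<'E'
from h import *
import pickle
a=grab_frame('top');b=grab_frame('scene')
pickle.dump((a,b),open('f0.pkl','wb'))
save('top0',a['pixels']);save('scene0',b['pixels'])
for f in(a,b): print(f['vertical_fov'],f['cx'],f['cy'],f['dist'],np.round(f['cam_to_world'],3).tolist())
print(r.sense())
E
```

```text
pics
49.732552396605605 315.9184121680305 242.44665606064837 [-0.08844495  0.          0.          0.          0.        ] [[0.02, -0.998, 0.063, 433.03], [-1.0, -0.019, 0.01, -20.086], [-0.009, -0.063, -0.998, 1528.352], [0.0, 0.0, 0.0, 1.0]]
56.08563236608844 319.4685961831966 241.27055664576125 [-0.02674996  0.          0.          0.          0.        ] [[0.563, 0.493, -0.664, 1267.801], [0.827, -0.328, 0.457, -493.56], [0.008, -0.806, -0.592, 765.617], [0.0, 0.0, 0.0, 1.0]]
{'clock': 0.1, 'qpos': array([-1.29141729e+00,  3.53598039e-01,  1.63404967e+00, -2.42070882e-05,
        1.15520384e+00, -2.44019290e-03]), 'qvel': array([-0.00023961, -0.00230944, -0.00308376,  0.00015267,  0.00102398,
       -0.00052872]), 'joint_efforts': array([ 9.91592242e-04, -6.06355834e+01, -3.42819035e+01,  1.45603753e-04,
        4.07333122e-03, -2.04674473e-05]), 'eef_pos': array([ 173.67450291, -599.9724822 ,  252.62909794]), 'tcp_rot': array([-3.14033371e+00,  1.90622010e-05,  2.81829026e-01]), 'contact_force': array([-0.80981578, -0.63847784, -0.15960546]), 'wrist_torque': array([0.04007426, 0.00370085, 0.00168274]), 'grasp_force': 0.0, 'opening': 0.9988793867040664}
```

View pics/top0.png

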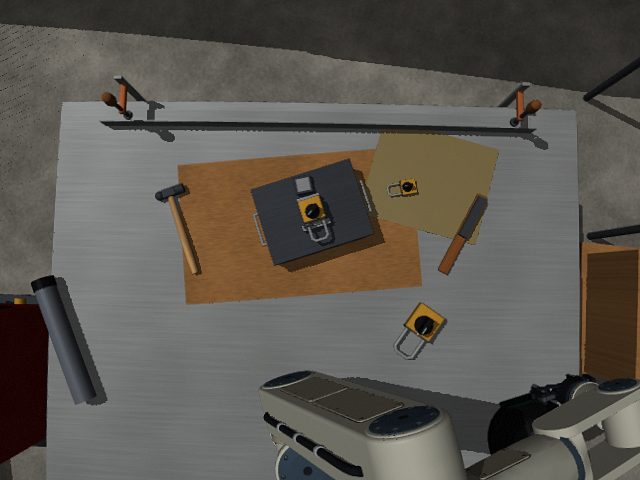

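View pics/scene0.png

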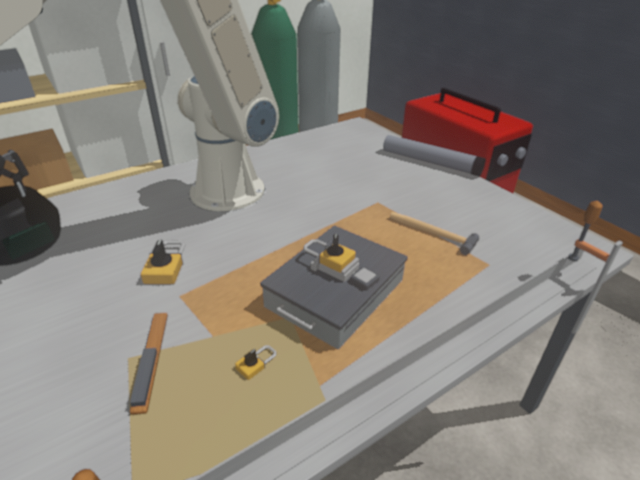

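Candidates in the top view: the lock on the tool box hasp at (313,211), a small one at (405,187) and a large one at (425,325). The one on the hasp is middle-sized and hangs on the staple, so it fits. Next: an enlarged crop and a measurement.

Run:
```python
from h import *
import pickle
a,b=pickle.load(open('f0.pkl','rb'))
c=cv2.resize(a['pixels'][160:270,245:385],None,fx=5,fy=5,interpolation=cv2.INTER_CUBIC)
save('crop0',c)
v,u=np.mgrid[140:280,235:395];uv=np.c_[u.ravel(),v.ravel()]
P=dep(a,uv);col=a['pixels'][uv[:,1],uv[:,0]].astype(int)
def rect(m,n):
    q=P[m];R=cv2.minAreaRect(q[:,:2].astype(np.float32));print(n,m.sum(),np.round(R[0],1),np.round(R[1],1),round(R[2],2),'meanz',q[:,2].mean().round(1))
lid=(abs(P[:,2]-80)<6)&(col.max(1)<110)
# keep largest comp
im=np.zeros((480,640),np.uint8);im[uv[lid][:,1],uv[lid][:,0]]=1
im=cv2.morphologyEx(im,cv2.MORPH_OPEN,np.ones((3,3)))
rect(im[uv[:,1],uv[:,0]]>0,'lid')
y=(col[:,0]-col[:,2]>80)&(P[:,2]>115)&(P[:,2]<140);rect(y,'case')
g=(P[:,2]>150);rect(g,'grip')
q=P[g];print(q.round(0)[:60:3].tolist(), col[g][:60:3].sum(1).tolist())
```

```text
lid 6218 [612.4   9.8] [226.8 295.7] 18.72 meanz 79.6
case 247 [613.6   9.8] [58.7 59.6] 18.4 meanz 127.8
grip 151 [5.274e+02 5.000e-01] [191.1  27.8] 4.04 meanz 850.4
[[433.0, -20.0, 1528.0], [433.0, -20.0, 1528.0], [433.0, -20.0, 1528.0], [433.0, -20.0, 1528.0], [433.0, -20.0, 1528.0], [433.0, -20.0, 1528.0], [433.0, -20.0, 1528.0], [433.0, -20.0, 1528.0], [433.0, -20.0, 1528.0], [433.0, -20.0, 1528.0], [433.0, -20.0, 1528.0], [623.0, 1.0, 166.0], [621.0, -2.0, 162.0], [618.0, 6.0, 166.0], [619.0, -2.0, 160.0], [615.0, 9.0, 165.0], [615.0, 1.0, 163.0], [616.0, -7.0, 163.0], [613.0, 6.0, 162.0], [613.0, -2.0, 162.0]] [363, 268, 169, 243, 249, 136, 324, 153, 149, 347, 156, 161, 49, 45, 48, 52, 58, 13, 65, 64]
```

View pics/crop0.png

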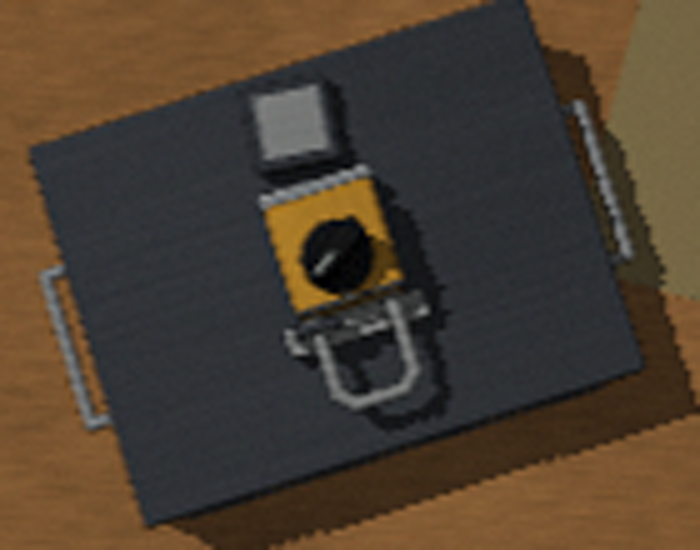

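The crop confirms it: middle-sized lock, case centred at crop (330,245), with its shackle through the staple. The white pointer line runs to about (312,275), so the dial stands roughly 1.2 rad clockwise.

```bash
cat >> h.py <<'E'
def go(p,yaw=None):
    "units (25 mm) along tool axes from the measured pose to p, and turn about tool z in degrees"
    from scipy.spatial.transform import Rotation as R
    s=r.sense();M=R.from_euler('xyz',s['tcp_rot']).as_matrix()
    print('t',round(s['clock'],2),'pos',s['eef_pos'].round(1),'rpy deg',np.degrees(s['tcp_rot']).round(2),'F',s['contact_force'].round(1),'open',round(s['opening'],3),'grip',round(s['grasp_force'],1))
    print('shift units',(M.T@(np.array(p)-s['eef_pos'])/25).round(3))
    if yaw is not None: print('turn z deg',round(np.degrees(s['tcp_rot'][2])-yaw,2),'units',round((np.degrees(s['tcp_rot'][2])-yaw)/180,4))
E
python3 - <<'E'
from h import *
import pickle
a,b=pickle.load(open('f0.pkl','rb'))
for f,(u0,u1,v0,v1) in((a,(295,335,195,230)),(b,(310,360,220,280))):
    v,u=np.mgrid[v0:v1,u0:u1];uv=np.c_[u.ravel(),v.ravel()]
    P=dep(f,uv);col=f['pixels'][uv[:,1],uv[:,0]].astype(int)
    g=(P[:,2]>152)&(P[:,2]<180);q=P[g]
    R=cv2.minAreaRect(q[:,:2].astype(np.float32))
    w=np.linalg.svd((q-q.mean(0))[:,:2],full_matrices=0)[2][0]
    print(g.sum(),q.mean(0).round(1),R,np.degrees(np.arctan2(w[1],w[0])))
    m=(np.ptp(col,axis=1)<40)&(col.sum(1)>200)&g
    W=onz(f,uv[m],165);print('white',m.sum(),W[:,:2].round(0).tolist(),col[m].sum(1))
go([607.3,7.9,253])
E
```

```text
74 [606.5   6.7 163.6] ((606.139404296875, 7.587318420410156), (12.998268127441406, 38.290924072265625), 51.44683074951172) 142.27237678637542
white 7 [[602.0, 11.0], [602.0, 9.0], [599.0, 14.0], [599.0, 11.0], [596.0, 16.0], [596.0, 14.0], [594.0, 16.0]] [323 248 299 277 307 281 235]
79 [610.6   3.  163.1] ((606.135009765625, 6.702059745788574), (11.574703216552734, 40.49614715576172), 54.39030456542969) -38.363307157075624
white 36 [[591.0, 16.0], [592.0, 18.0], [591.0, 10.0], [593.0, 12.0], [594.0, 14.0], [595.0, 16.0], [596.0, 18.0], [598.0, 20.0], [595.0, 8.0], [596.0, 10.0], [597.0, 12.0], [598.0, 14.0], [600.0, 16.0], [601.0, 17.0], [598.0, 6.0], [599.0, 8.0], [600.0, 9.0], [601.0, 11.0], [603.0, 13.0], [604.0, 15.0], [601.0, 3.0], [602.0, 5.0], [603.0, 7.0], [605.0, 9.0], [606.0, 11.0], [607.0, 13.0], [604.0, 1.0], [610.0, 11.0], [607.0, -1.0], [613.0, 8.0], [615.0, 4.0], [617.0, 6.0], [620.0, 4.0], [616.0, -8.0], [623.0, 2.0], [619.0, -10.0]] [337 349 242 276 353 348 274 261 230 270 340 317 237 240 227 245 305 275
 220 240 221 212 240 218 202 236 217 241 209 241 201 249 254 204 263 207]
t 0.1 pos [ 173.7 -600.   252.6] rpy deg [-179.93    0.     16.15] F [-0.8 -0.6 -0.2] open 0.999 grip 0.0
shift units [ 2.3423e+01 -1.8532e+01  8.0000e-03]
```

```bash
M='python3 -m inch'
$M '[[0,0,0,0.97,-0.77,0,0],[0,0,0,0.97,-0.77,0,0],[0,0,0,0.97,-0.77,0,0],[0,0,0,0.97,-0.77,0,0],[0,0,0,0.97,-0.77,0,0],[0,0,0,0.97,-0.77,0,0],[0,0,0,0.97,-0.77,0,0],[0,0,0,0.97,-0.77,0,0]]' 20
$M '[[0,0,0,0.97,-0.77,0,0],[0,0,0,0.97,-0.77,0,0],[0,0,0,0.97,-0.77,0,0],[0,0,0,0.97,-0.77,0,0],[0,0,0,0.97,-0.77,0,0],[0,0,0,0.97,-0.77,0,0],[0,0,0,0.97,-0.77,0,0],[0,0,0,0.97,-0.77,0,0]]'
$M '[[0,0,0,0.97,-0.77,0,0],[0,0,0,0.97,-0.77,0,0],[0,0,0,0.97,-0.77,0,0],[0,0,0,0.97,-0.77,0,0],[0,0,0,0.97,-0.77,0,0],[0,0,0,0.97,-0.77,0,0],[0,0,0,0.97,-0.77,0,0],[0,0,0,0.97,-0.77,0,0]]'
$M '[[0,0,0.0376,0,0,0,0],[0,0,0.0376,0,0,0,0],[0,0,0.0376,0,0,0,0],[0,0,0.0376,0,0,0,0],[0,0,0.0376,0,0,0,0],[0,0,0.0376,0,0,0,0],[0,0,0.0376,0,0,0,0],[0,0,0.0376,0,0,0,0]]'
$M '[[0,0,0,0,0,0,0.3],[0,0,0,0,0,0,0.3]]'
python3 -c "
from h import *
go([606.5,7.3,159],-38)"
```

```text
clock: 0.77
eef_pos: [317.8, -397.0, 253.1]
tcp_rot: [-3.141, 0.0, 0.282]
contact_force: [0.9, 0.9, -0.2]
opening: 0.998
grasp_force: 0.0
clock: 1.43
eef_pos: [461.3, -195.1, 253.1]
tcp_rot: [-3.141, 0.0, 0.282]
contact_force: [0.7, -0.2, 0.6]
opening: 1.0
grasp_force: 0.0
clock: 2.1
eef_pos: [604.9, 6.7, 252.9]
tcp_rot: [-3.141, 0.001, 0.282]
contact_force: [0.4, -0.6, -0.1]
opening: 0.999
grasp_force: 0.0
clock: 2.77
eef_pos: [604.1, 5.3, 252.9]
tcp_rot: [3.141, 0.001, -0.669]
contact_force: [-0.1, 0.4, -0.1]
opening: 1.001
grasp_force: 0.0
clock: 2.93
eef_pos: [604.2, 5.2, 253.0]
tcp_rot: [3.141, 0.0, -0.66]
contact_force: [-0.2, 0.0, -0.0]
opening: 0.746
grasp_force: 0.0
t 2.93 pos [604.2   5.2 253. ] rpy deg [ 1.7998e+02  3.0000e-02 -3.7790e+01] F [-0.2  0.  -0. ] open 0.746 grip 0.0
shift units [ 0.024 -0.123  3.76 ]
turn z deg 0.21 units 0.0012
```

```bash
M='python3 -m inch'
$M '[[0,0,0,0.02,-0.12,0.7,0.3],[0,0,0,0,0,0.7,0.3],[0,0,0,0,0,0.7,0.3],[0,0,0,0,0,0.7,0.3],[0,0,0,0,0,0.5,0.3],[0,0,0,0,0,0.3,0.3],[0,0,0,0,0,0.16,0.3]]'
$M '[[0,0,0,0,0,0,1],[0,0,0,0,0,0,1],[0,0,0,0,0,0,1],[0,0,0,0,0,0,1],[0,0,0,0,0,0,1],[0,0,0,0,0,0,1],[0,0,0,0,0,0,1],[0,0,0,0,0,0,1]]' 30
python3 -c "
from h import *
go([606.5,7.3,159],18.7)"
```

```text
clock: 3.52
eef_pos: [606.2, 7.3, 158.2]
tcp_rot: [3.141, 0.001, -0.661]
contact_force: [-0.0, 0.6, 1.0]
opening: 0.703
grasp_force: 0.0
clock: 4.18
eef_pos: [606.9, 7.1, 160.3]
tcp_rot: [-3.141, -0.001, -0.663]
contact_force: [-3.7, -0.9, 6.4]
opening: 0.144
grasp_force: 33.9
t 4.18 pos [606.9   7.1 160.3] rpy deg [-1.7998e+02 -6.0000e-02 -3.7990e+01] F [-3.7 -0.9  6.4] open 0.144 grip 33.9
shift units [-0.019  0.002  0.054]
turn z deg -56.69 units -0.3149
```

```bash
M='python3 -m inch'
$M '[[0,0,-0.02,0,0,-0.04,1],[0,0,-0.025,0,0,0,1],[0,0,-0.025,0,0,0,1],[0,0,-0.025,0,0,0,1],[0,0,-0.025,0,0,0,1],[0,0,-0.025,0,0,0,1],[0,0,-0.025,0,0,0,1],[0,0,-0.025,0,0,0,1]]'
$M '[[0,0,-0.025,0,0,0,1],[0,0,-0.025,0,0,0,1],[0,0,-0.025,0,0,0,1],[0,0,-0.02,0,0,0,1],[0,0,-0.01,0,0,0,1],[0,0,0,0,0,0,1]]'
python3 -c "
from h import *
go([606.5,7.3,159],18.7);print(r.sense()['wrist_torque'])
import pickle
f=grab_frame('scene');save('s1',cv2.resize(f['pixels'][200:320,250:410],None,fx=4,fy=4))"
```

```text
clock: 4.85
eef_pos: [606.4, 7.5, 160.4]
tcp_rot: [-3.141, 0.0, -0.047]
contact_force: [-0.2, 0.5, -0.8]
opening: 0.147
grasp_force: 32.9
clock: 5.35
eef_pos: [606.4, 7.8, 160.4]
tcp_rot: [-3.141, 0.0, 0.281]
contact_force: [-1.4, 2.2, -0.2]
opening: 0.148
grasp_force: 33.0
t 5.35 pos [606.4   7.8 160.4] rpy deg [-179.96    0.     16.08] F [-1.4  2.2 -0.2] open 0.148 grip 33.0
shift units [-0.002  0.019  0.056]
turn z deg -2.62 units -0.0145
[0.34788573 0.22736907 0.01578248]
```

View pics/s1.png

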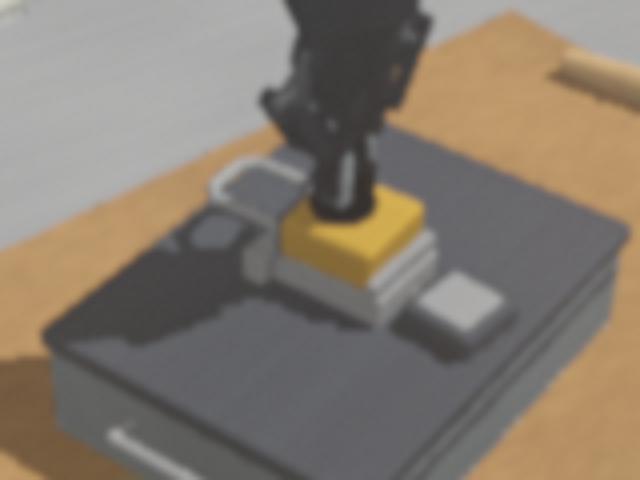

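The jaws hold the bar above the brass case, and the bow is at crop (215,185). I'll finish the turn in small steps, watching the z moment and the bow.

```bash
M='python3 -m inch'
cat > bow.py <<'E'
from h import *
def bow():
    f=grab_frame('scene');v,u=np.mgrid[225:290,280:335];uv=np.c_[u.ravel(),v.ravel()]
    P=dep(f,uv);c,s=np.cos(.3264),np.sin(.3264);d=P[:,:2]-[613,9.8]
    X=d@[c,s];Y=d@[-s,c]
    m=(X<-60)&(X>-130)&(abs(P[:,2]-116)<7)&(abs(Y)<10)
    print('bow',m.sum(),'x med',np.median(X[m]).round(1),'min',np.percentile(X[m],5).round(1))
bow();go([606.5,7.3,159],18.7);print('Tz',r.sense()['wrist_torque'].round(3))
E
python3 bow.py
$M '[[0,0,-0.007,0,0,0,1],[0,0,-0.007,0,0,0,1],[0,0,0,0,0,0,1],[0,0,0,0,0,0,1]]'
python3 bow.py
```

```text
bow 21 x med -90.2 min -94.3
t 5.45 pos [606.4   7.7 160.4] rpy deg [-1.7996e+02  1.0000e-02  1.5930e+01] F [-1.7  2.8 -0.8] open 0.14 grip 33.0
shift units [-0.001  0.018  0.055]
turn z deg -2.77 units -0.0154
Tz [ 0.525  0.27  -0.067]
clock: 5.78
eef_pos: [606.4, 7.6, 160.4]
tcp_rot: [-3.141, 0.0, 0.323]
contact_force: [-3.8, 5.6, 2.3]
opening: 0.146
grasp_force: 33.3
bow 20 x med -90.8 min -94.1
t 5.83 pos [606.4   7.6 160.4] rpy deg [-1.7997e+02  1.0000e-02  1.8520e+01] F [-3.6  4.9  2.1] open 0.146 grip 33.3
shift units [-0.001  0.014  0.055]
turn z deg -0.18 units -0.001
Tz [0.827 0.456 0.013]
```

Run:
```python
from h import *
import pickle
a,f=pickle.load(open('f0.pkl','rb'))
v,u=np.mgrid[225:290,280:335];uv=np.c_[u.ravel(),v.ravel()]
P=dep(f,uv);c,s=np.cos(.3264),np.sin(.3264);d=P[:,:2]-[613,9.8]
X=d@[c,s];Y=d@[-s,c]
m=(X<-60)&(X>-130)&(abs(P[:,2]-116)<7)&(abs(Y)<10)
print(m.sum(),np.median(X[m]),np.percentile(X[m],5))
```

```text
22 -84.13205991012319 -88.30462527918893
```

The bow went from −84.1 to −90.7, so the latch has clicked. I'll release the bar, rise and turn to the bow.

```bash
M='python3 -m inch'
$M '[[0,0,0,0,0,0,0.5],[0,0,0,0,0,0,0.5],[0,0,0,0,0,0,0.5],[0,0,0,0,0,-0.4,0.5],[0,0,0,0,0,-0.8,0.55],[0,0,0,0,0,-0.8,0.55]]'
$M '[[0,0,-0.0385,0,0,0,0.58],[0,0,-0.0385,0,0,0,0.58],[0,0,-0.0385,0,0,0,0.58],[0,0,-0.0385,0,0,0,0.58],[0,0,-0.0385,0,0,0,0.58],[0,0,-0.0385,0,0,0,0.58],[0,0,-0.0385,0,0,0,0.58]]'
$M '[[0,0,-0.0385,0,0,0,0.58],[0,0,-0.0385,0,0,0,0.58],[0,0,-0.0385,0,0,0,0.58],[0,0,-0.0385,0,0,0,0.58],[0,0,-0.0385,0,0,0,0.58],[0,0,-0.0385,0,0,0,0.58],[0,0,0,0,0,0,0.58]]'
python3 -c "
from bow import *
go([527.1,-19.3,117],108.7)"
```

```text
clock: 6.33
eef_pos: [606.3, 7.1, 210.9]
tcp_rot: [-3.142, 0.001, 0.323]
contact_force: [0.2, -0.3, -0.5]
opening: 0.449
grasp_force: 0.0
clock: 6.92
eef_pos: [606.9, 7.1, 211.2]
tcp_rot: [3.141, -0.0, 1.176]
contact_force: [-0.2, -0.3, 0.4]
opening: 0.417
grasp_force: 0.0
clock: 7.5
eef_pos: [606.9, 7.1, 211.1]
tcp_rot: [3.141, 0.001, 1.901]
contact_force: [-1.3, -0.3, 0.5]
opening: 0.423
grasp_force: 0.0
bow 19 x med -90.5 min -94.3
t 7.55 pos [606.9   7.2 211. ] rpy deg [1.7995e+02 3.0000e-02 1.0849e+02] F [-0.3 -0.5  0.3] open 0.419 grip 0.0
shift units [ 0.011 -0.016  2.081]
turn z deg 89.79 units 0.4989
Tz [ 0.034 -0.036  0.053]
t 7.55 pos [606.9   7.2 211. ] rpy deg [1.7995e+02 3.0000e-02 1.0849e+02] F [-0.3 -0.5  0.3] open 0.419 grip 0.0
shift units [ 0.01  -3.367  3.758]
turn z deg -0.21 units -0.0011
```

```bash
M='python3 -m inch'
$M '[[0,0,-0.001,0,-0.7,0,0.58],[0,0,0,0,-0.9,0,0.58],[0,0,0,0,-0.9,0,0.58],[0,0,0,0,-0.6,0,0.58],[0,0,0,0,-0.27,0,0.58],[0,0,0,0,0,0.6,0.58],[0,0,0,0,0,0.6,0.58],[0,0,0,0,0,0,0.58]]'
python3 - <<'E'
from bow import *
go([527.1,-19.3,117],108.7)
f=grab_frame('scene');save('s2',cv2.resize(f['pixels'][200:320,230:390],None,fx=4,fy=4,interpolation=2))
E
```

```text
clock: 8.22
eef_pos: [526.0, -19.8, 178.6]
tcp_rot: [-3.139, -0.001, 1.896]
contact_force: [-1.2, 0.2, -0.4]
opening: 0.42
grasp_force: 0.0
bow 22 x med -90.4 min -93.3
t 8.27 pos [526.5 -19.7 179.7] rpy deg [-1.7991e+02 -4.0000e-02  1.0865e+02] F [ 0.   0.5 -0.2] open 0.425 grip 0.0
shift units [0.    3.378 0.821]
turn z deg 89.95 units 0.4997
Tz [-0.008  0.001 -0.005]
t 8.27 pos [526.5 -19.7 179.7] rpy deg [-1.7991e+02 -4.0000e-02  1.0865e+02] F [ 0.   0.5 -0.2] open 0.425 grip 0.0
shift units [0.007 0.032 2.507]
turn z deg -0.05 units -0.0003
```

View pics/s2.png

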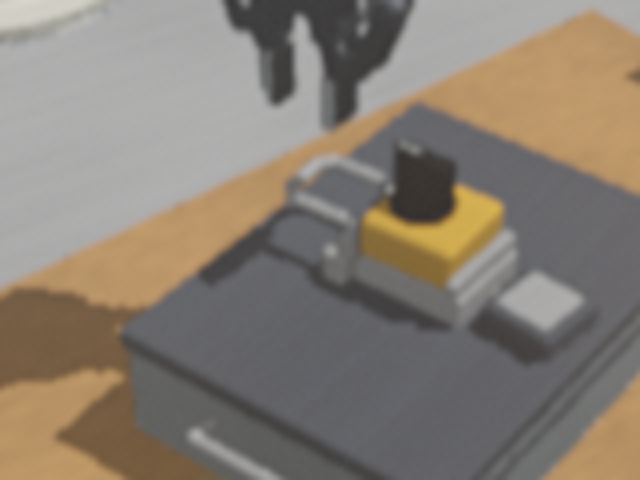

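The pointer faces the shackle, the bow is at crop (305,170), and the two fingertips at (277,95) and (340,120) are above it. I'll go down and grip.

```bash
M='python3 -m inch'
$M '[[0,0,0,0,0.03,0.5,0.58],[0,0,0,0,0,0.5,0.58],[0,0,0,0,0,0.5,0.58],[0,0,0,0,0,0.5,0.58],[0,0,0,0,0,0.35,0.58],[0,0,0,0,0,0.15,0.58],[0,0,0,0,0,0,0.58]]'
$M '[[0,0,0,0,0,0,1],[0,0,0,0,0,0,1],[0,0,0,0,0,0,1],[0,0,0,0,0,0,1],[0,0,0,0,0,0,1],[0,0,0,0,0,0,1]]' 20
python3 bow.py
```

```text
clock: 8.9
eef_pos: [527.6, -19.5, 117.6]
tcp_rot: [-3.141, -0.0, 1.898]
contact_force: [0.3, -0.6, 0.4]
opening: 0.415
grasp_force: 0.0
clock: 9.4
eef_pos: [527.5, -19.4, 118.1]
tcp_rot: [3.141, -0.0, 1.899]
contact_force: [-2.1, 0.8, 2.3]
opening: 0.086
grasp_force: 19.2
bow 46 x med -78.4 min -106.4
t 9.45 pos [527.5 -19.4 118. ] rpy deg [ 1.8000e+02 -1.0000e-02  1.0879e+02] F [-2.9  1.3  2.4] open 0.087 grip 19.2
shift units [-0.006  3.337 -1.641]
turn z deg 90.09 units 0.5005
Tz [0.237 0.29  0.195]
```

Gripped at 7.3 mm on the 8 mm bar. I'll pull it out 15 mm to the stop.

```bash
M='python3 -m inch'
$M '[[0,0,0,0,-0.1,0,1],[0,0,0,0,-0.1,0,1],[0,0,0,0,-0.1,0,1],[0,0,0,0,-0.1,0,1],[0,0,0,0,-0.08,0,1],[0,0,0,0,-0.06,0,1],[0,0,0,0,-0.04,0,1],[0,0,0,0,0,0,1]]'
python3 bow.py
$M '[[0,0,0,0,-0.04,0,1],[0,0,0,0,-0.02,0,1],[0,0,0,0,0,0,1]]'
python3 bow.py
```

```text
clock: 10.12
eef_pos: [513.7, -24.3, 117.8]
tcp_rot: [-3.142, 0.0, 1.899]
contact_force: [-0.7, 1.1, 2.4]
opening: 0.082
grasp_force: 19.1
bow 40 x med -91.7 min -119.7
t 10.17 pos [513.7 -24.3 117.8] rpy deg [-179.99   -0.    108.79] F [-0.9  2.   1.7] open 0.082 grip 19.1
shift units [ 0.     3.922 -1.65 ]
turn z deg 90.09 units 0.5005
Tz [0.142 0.032 0.155]
clock: 10.42
eef_pos: [512.4, -24.7, 117.8]
tcp_rot: [3.141, 0.0, 1.899]
contact_force: [0.2, 1.2, 1.6]
opening: 0.082
grasp_force: 19.1
bow 46 x med -93.8 min -121.9
t 10.47 pos [512.5 -24.7 117.8] rpy deg [179.99   0.   108.79] F [0.5 0.4 1.1] open 0.084 grip 19.1
shift units [-0.     3.974 -1.647]
turn z deg 90.09 units 0.5005
Tz [ 0.185 -0.12   0.137]
```

```bash
M='python3 -m inch'
$M '[[0,0,0,0,-0.05,0,1],[0,0,0,0,-0.05,0,1],[0,0,0,0,0,0,1],[0,0,0,0,0,0,1]]'
$M '[[0,0,0,0,-0.05,0,1],[0,0,0,0,-0.05,0,1],[0,0,0,0,0,0,1],[0,0,0,0,0,0,1]]'
```

```text
clock: 10.8
eef_pos: [510.3, -25.5, 117.9]
tcp_rot: [3.141, 0.0, 1.899]
contact_force: [2.8, 2.4, 1.0]
opening: 0.081
grasp_force: 19.1
clock: 11.13
eef_pos: [509.1, -25.9, 118.2]
tcp_rot: [3.138, 0.0, 1.898]
contact_force: [6.5, 5.7, -0.4]
opening: 0.084
grasp_force: 18.9
```

The force has climbed to about 9 N, so it is at its stop. I'll release, rise and check.

```bash
M='python3 -m inch'
$M '[[0,0,0,0,0.05,0,0.6],[0,0,0,0,0,0,0.6],[0,0,0,0,0,0,0.6],[0,0,0,0,0,-0.4,0.6],[0,0,0,0,0,-0.8,0.6],[0,0,0,0,0,-1,0.6],[0,0,0,0,0,-1,0.6],[0,0,0,0,0,-0.5,0.6]]'
$M '[[0,0,0.0385,0,0,0,0.6],[0,0,0.0385,0,0,0,0.6],[0,0,0.0385,0,0,0,0.6],[0,0,0.0385,0,0,0,0.6],[0,0,0.0385,0,0,0,0.6],[0,0,0.0385,0,0,0,0.6],[0,0,0.0385,0,0,0,0.6]]'
$M '[[0,0,0.0385,0,0,0,0.6],[0,0,0.0385,0,0,0,0.6],[0,0,0.0385,0,0,0,0.6],[0,0,0.0385,0,0,0,0.6],[0,0,0.0385,0,0,0,0.6],[0,0,0.0385,0,0,0,0.6],[0,0,0,0,0,0,0.6]]'
python3 - <<'E'
from bow import *
f=grab_frame('scene');save('s3',cv2.resize(f['pixels'][200:320,230:390],None,fx=4,fy=4,interpolation=2))
v,u=np.mgrid[220:280,310:370];uv=np.c_[u.ravel(),v.ravel()]
P=dep(f,uv);g=(P[:,2]>152)&(P[:,2]<172)&(abs(P[:,0]-606)<40)&(abs(P[:,1]-7)<40)
print(g.sum(),cv2.minAreaRect(P[g][:,:2].astype(np.float32)))
go([606.,7.3,159],18.7)
E
```

```text
clock: 11.8
eef_pos: [509.5, -26.1, 213.5]
tcp_rot: [3.139, 0.001, 1.899]
contact_force: [0.7, -0.2, -0.2]
opening: 0.396
grasp_force: 0.0
clock: 12.38
eef_pos: [508.4, -26.0, 210.8]
tcp_rot: [-3.141, 0.0, 1.046]
contact_force: [-0.2, -0.1, -0.7]
opening: 0.398
grasp_force: 0.0
clock: 12.97
eef_pos: [508.5, -26.0, 210.8]
tcp_rot: [-3.142, 0.0, 0.321]
contact_force: [0.3, -0.6, 0.3]
opening: 0.4
grasp_force: 0.0
bow 26 x med -107.5 min -111.1
t 13.02 pos [508.6 -26.  210.7] rpy deg [1.800e+02 1.000e-02 1.882e+01] F [-0.3 -0.5 -0.3] open 0.399 grip 0.0
shift units [4.138e+00 4.000e-03 2.068e+00]
turn z deg 0.12 units 0.0006
Tz [0.018 0.026 0.031]
121 ((604.9737548828125, 4.204813003540039), (41.166561126708984, 14.469185829162598), 19.239301681518555)
t 13.07 pos [508.6 -26.  210.7] rpy deg [1.800e+02 1.000e-02 1.894e+01] F [-0.2 -0.  -0. ] open 0.4 grip 0.0
shift units [4.116e+00 4.000e-03 2.066e+00]
turn z deg 0.24 units 0.0013
```

View pics/s3.png

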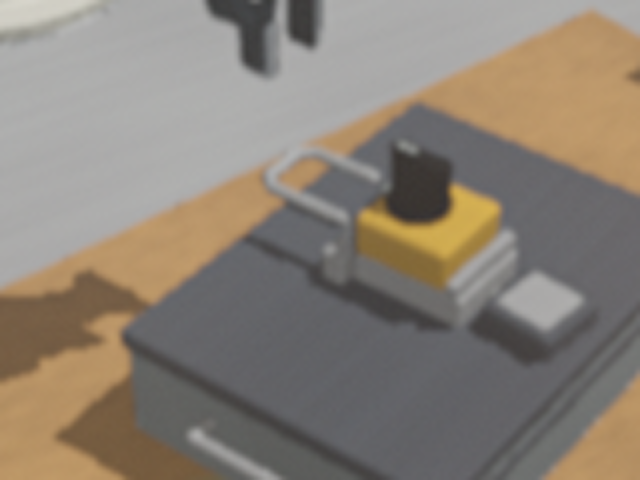

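The shackle is out to its stop: the bow moved 23.4 mm, including seat play, and the leg end is clear of the staple at crop (340,235). Now I'll grip the bar and lift.

```bash
M='python3 -m inch'
$M '[[0,0,0,0.8,0,0,0.6],[0,0,0,0.9,0,0,0.6],[0,0,0,0.9,0,0,0.6],[0,0,0,0.8,0,0,0.6],[0,0,0,0.5,0,0,0.6],[0,0,0,0.2,0,0,0.6],[0,0,0,0,0,0,0.6]]'
$M '[[0,0,0,0,0,0.6,0.6],[0,0,0,0,0,0.6,0.6],[0,0,0,0,0,0.5,0.6],[0,0,0,0,0,0.22,0.6],[0,0,0,0,0,0.08,0.6],[0,0,0,0,0,0,0.6]]'
$M '[[0,0,0,0,0,0,1],[0,0,0,0,0,0,1],[0,0,0,0,0,0,1],[0,0,0,0,0,0,1],[0,0,0,0,0,0,1],[0,0,0,0,0,0,1],[0,0,0,0,0,0,1],[0,0,0,0,0,0,1]]' 80
python3 bow.py
```

```text
clock: 13.65
eef_pos: [606.4, 7.2, 210.2]
tcp_rot: [-3.142, 0.0, 0.329]
contact_force: [-1.3, 0.3, 0.0]
opening: 0.396
grasp_force: 0.0
clock: 14.15
eef_pos: [605.5, 6.8, 160.0]
tcp_rot: [-3.141, 0.001, 0.327]
contact_force: [-0.2, -0.7, -0.7]
opening: 0.403
grasp_force: 0.0
clock: 14.82
eef_pos: [606.5, 6.7, 161.2]
tcp_rot: [3.141, -0.001, 0.327]
contact_force: [-0.1, -2.9, 6.5]
opening: 0.133
grasp_force: 78.6
bow 19 x med -107.2 min -111.8
t 14.87 pos [606.5   6.8 161.2] rpy deg [ 1.7995e+02 -7.0000e-02  1.8710e+01] F [-0.1 -2.   6.1] open 0.133 grip 78.6
shift units [ 0.006 -0.021  0.088]
turn z deg 0.01 units 0.0001
Tz [-0.377  0.086  0.031]
```

```bash
M='python3 -m inch'
$M '[[0,0,0,0,0,-0.1,1],[0,0,0,0,0,-0.15,1],[0,0,0,0,0,-0.2,1],[0,0,0,0,0,-0.25,1],[0,0,0,0,0,-0.25,1],[0,0,0,0,0,-0.25,1],[0,0,0,0,0,0,1]]'
$M '[[0,0,0,0,0,-0.4,1],[0,0,0,0,0,-0.6,1],[0,0,0,0,0,-0.7,1],[0,0,0,0,0,-0.7,1],[0,0,0,0,0,-0.7,1],[0,0,0,0,0,-0.6,1],[0,0,0,0,0,-0.5,1],[0,0,0,0,0,-0.3,1]]'
$M '[[0,0,0,0,0,-0.1,1],[0,0,0,0,0,0,1],[0,0,0,0,0,0,1],[0,0,0,0,0,0,1],[0,0,0,0,0,0,1],[0,0,0,0,0,0,1]]'
python3 - <<'E'
from h import *
go([606,7,300],18.7)
f=grab_frame('scene');save('s4',cv2.resize(f['pixels'][120:320,230:390],None,fx=3,fy=3,interpolation=2))
v,u=np.mgrid[140:300,250:400];uv=np.c_[u.ravel(),v.ravel()]
P=dep(f,uv);col=f['pixels'][uv[:,1],uv[:,0]].astype(int)
y=(col[:,0]-col[:,2]>80)&(P[:,2]>200)&(P[:,2]<290);q=P[y];print(y.sum(),np.percentile(q[:,2],[2,50,90,98]))
t=q[q[:,2]>np.percentile(q[:,2],98)-5]
A=np.c_[t[:,:2]-t[:,:2].mean(0),np.ones(len(t))];print('top plane slopes,z',np.linalg.lstsq(A,t[:,2],rcond=None)[0])
E
```

```text
clock: 15.45
eef_pos: [606.6, 7.0, 191.9]
tcp_rot: [3.141, -0.002, 0.326]
contact_force: [0.7, 0.2, -5.0]
opening: 0.135
grasp_force: 78.3
clock: 16.12
eef_pos: [606.2, 7.0, 304.8]
tcp_rot: [3.141, -0.002, 0.326]
contact_force: [-0.4, 0.4, -5.6]
opening: 0.139
grasp_force: 78.3
clock: 16.62
eef_pos: [605.7, 7.0, 304.5]
tcp_rot: [-3.141, 0.001, 0.326]
contact_force: [0.1, 1.2, -4.9]
opening: 0.137
grasp_force: 78.3
t 16.62 pos [605.7   7.  304.5] rpy deg [-1.7998e+02  7.0000e-02  1.8700e+01] F [ 0.1  1.2 -4.9] open 0.137 grip 78.3
shift units [0.013 0.004 0.181]
turn z deg 0.0 units 0.0
326 [251.07181011 270.42728993 272.53677298 273.51850927]
top plane slopes,z [-3.05310899e-02  3.49709241e-03  2.71301738e+02]
```

View pics/s4.png

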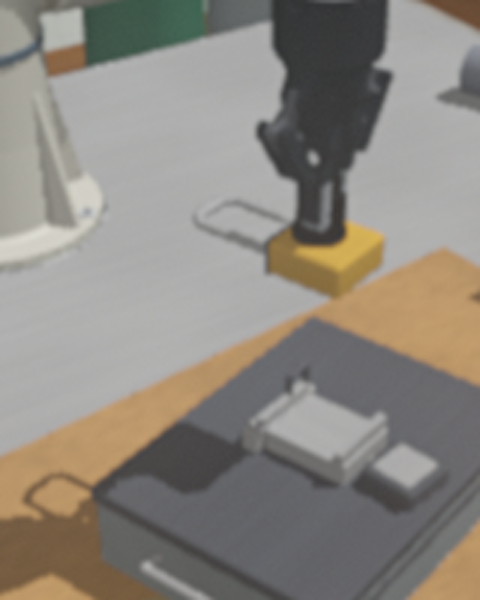

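The lock hangs level from the dial bar at crop (325,250) with the shackle open at (230,215). Its underside is about 143 mm above the empty saddle at (320,425), and the magnet is undisturbed. Handing in.

```bash
python3 -c "
from rig import r
print(r.sign_off())"
```

```text
the job is handed in; nothing more can be done
None
```

The padlock is unlocked with its shackle pulled fully open, and the gripper is holding it level, dial up, about 14 cm above the saddle; the job was handed in at 16.6 s.

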